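# Seat the grating disc on the vegetable cutter

### The job

Take the grating disc by its square hub off the pine board and fit it to the vegetable cutter: lower it over the centre pin, turn it lightly pressed until its four holes find the four studs, and let it slide down until the hub sits fully home on the drive plate. Press gently, never force or ram it, and leave the bowl, the egg cup and the rolling pin where they are.

Things in the scene. Friction and masses are not known exactly. Their poses are not given: they have to be found in the camera images.
- disc_hub (a point): Centre, half-way up, of the square white plastic hub of the loose steel grating disc (0.3 kg in all). Hub 34 x 34 mm, 50 mm tall, flats facing this point's x and y, z up along the disc's axis. A round 20 mm bore runs right through it. The disc starts lying flat on the board, hub up.
- disc_plate (a point): Centre of the upper face of the same disc's steel plate, 18 mm below disc_hub, same axes. Plate 150 mm diameter, 5 mm thick; its lower face is 2 mm above the hub's underside. Four through holes of 11 mm, 42 mm from the axis, at 45, 135, 225 and 315 degrees from x, so between the hub's flats.
- board: Rectangular pine board, fixed, 300 (its x) x 220 (its y) x 20 mm; origin at the centre of its underside. The disc starts on it.
- cutter: Vegetable cutter, fixed: a white round drum 176 mm across, 74 mm tall, small black switch on its -x side, origin at the centre of its underside, axis upright. The drive plate on it is stiff to turn (0.45 N m): it stays put while a disc is turned lightly on its stud tips.
- seat (a point): Centre of the upper face of the cutter's drive plate (104 mm across), 95 mm above the counter. Plate and centre pin are sprung: they sink from 4 N on, 0.6 N per mm more, hard stop at 10 mm; this point sinks with them. Unaligned, the disc rides on the stud tips, its hub centre 37 mm above this point; fully home, with the hub's underside on the face, 25 mm.
- pin_tip (a point): Tip of the upright centre pin, 42 mm above seat: 16 mm diameter, its last 10 mm tapering to 6 mm. Around it stand four studs, 42 mm from the axis, 90 degrees apart, 8 mm diameter, 14 mm tall, last 3 mm tapered to 5.6 mm. The studs were left at any angle, which is NOT reported (the axes of seat and pin_tip do not turn with them): find it by feel or sight.
- bowl: Bystander: steel mixing bowl, 160 mm across, 75 mm tall; origin at the centre of its underside.
- eggcup: Bystander: white ceramic egg cup, 47 mm across, 55 mm tall; origin at the centre of its underside.
- pin_mid (a point): Bystander: wooden two-handled rolling pin lying on the counter along its y, 52 mm diameter, 390 mm long; point at its centre.
Mind the look-alikes: they are no part of the job. What is shaped like the part that bears disc_hub but green or yellow is not meant.

How it is judged:
By the outcome, as a careful person would: the job done as asked, in the order asked, and still so for the second after the job is handed in, with the robot touching nothing.
It also fails if it takes over 72 s, if anything falls off the work surface, if the arm or the gripper's body presses on something with over 40 N, if the wrist force passes 120 N, or if a joint passes its speed limit or range.

### The arm

A 7-joint arm with a two-finger parallel gripper is mounted at the origin on the work surface. World frame = base frame: x ahead of the robot, y to its left, z up, the work surface at z = 0. Lengths are in m, angles in rad, forces in N, time in s.
With the tool pointing down it reaches from about 0.35 to 0.9 m from the base axis. Payload 8.1 kg.
Tool frame: the origin (TCP) lies midway between the tips of the shut fingers; the grasp point (between the pads) lies arm.tcp_to_grasp behind it (arm.tcp_to_grasp is the distance from the TCP to the grasp point, in m); z points along the fingers, y is the line along which they close (so a half turn about z gives the same grasp; the last joint's range is limited). The gripper opens to 92 mm and grips with 3 to 60 N. Pads are 19 mm wide; open, the fingers measure 130 mm over their backs; the gripper's body (75 mm by 190 mm) begins 47 mm behind the grasp point.
Start: joints at [-1.267, 0.434, 0.025, 1.573, -0.012, 1.134, -0.075], TCP at [0.247, 0.574, 0.227] pointing down, gripper open.
Joint ranges: [-2.62, 2.62], [-0.44, 2.09], [-1.27, 1.32], [0.08, 2.57], [-1.32, 4.46], [0.12, 2], [-2.74, 2.74]. Speed limits (rad/s): [2.22, 2.22, 3.01, 3.01, 3.14, 3.14, 3.14].

### API

Orientations are given as a rotation vector (axis times angle).
In Python, from cell import observe, get_image, arm gives the robot as it stands. The module is installed in compiled form; this text tells all that it offers.
- The arm moves only by the tool drive_tool, never from a script. Its argument "steps" is a list of rows, each a list of 5 numbers: the closure, from 0 (fully open) to 1 (shut), then the shift along the world's x, y, z in mm, then the turn about the world's z in rad. In form: [[hand, x, y, z, roll], ...]. A call has 1 to 20 rows; each row shifts and turns the commanded pose from where the row before left it; what a row does not reach is not made up. A row lasts 1/12 s, in which the tool goes at most 41.7 mm and 7.16 degrees, less where a joint would pass 70% of its speed; a pose out of reach is approached as far as the arm can. A call with a gripper value outside its range is refused whole. The fingers move at their own pace and stop on an object; "grip_force" is the grip in N (left out, the last holds). Time passes only in rows, so rows that do not move let the fingers close. It gives the time, the measured TCP pose, the force, the opening and the grip force at its end, in the units of the state.
- observe(): the state, without advancing time (a new reading comes with each control period).
- get_image(name): name is "side" or "top" or "wrist"; returns a dict with "image" (480x640x3 uint8, red, green, blue), "vfov" (degrees; the focal length in pixels is half the picture's height over the tangent of half this angle, whatever the lens; pixels are square), "cx", "cy" (the principal point, pixels), "xyz" and "attitude" of the camera in the world. Camera axes: x right, y down, z forward; pixel columns grow to the right and rows downward; lengths in m; the calibration is good to about 2 mm. A picture is of the moment at which its call begins. There is no depth.
- arm.sign_off(): hands the job in; it is judged then, once.
The state is a dict: "clock": time; "joints": joint angles; "dq": joint speeds; "joint_efforts": joint torques, N m; "position": TCP position; "ee_rot": TCP orientation; "force": force on the tool from outside, world axes, zero at the start; "ft_torque": the same for the moment, N m; "width": opening from 0.0 (shut) to 1.0 (fully open); "gripper_force": force on a finger pad.
Only numpy, scipy, OpenCV 4.12 (cv2) and the standard library are available. Lean on these libraries where they do the work, as an engineer would, in place of code of your own. Each camera call takes 0.05 s, during which the arm holds its last target. There are 200 camera calls.

## Working session

There is one attempt and no reset: what is moved stays moved. The work goes in short steps, Python scripts to look and compute and a tool call to move; the robot and the scene stay as the last step left them, time stands still between calls to the robot, and variables do not carry over. Pictures are saved under pics/ and viewed, at most 10 in all, crops included, and the job is handed in when it is done.

Besides the shell and the picture viewer there is one more tool, called in YAML: its name, and indented under it one key for each argument. drive_tool: Moves the arm, as the interface text tells. Its arguments: {"type":"object","properties":{"steps":{"type":"array"},"grip_force":{"type":"number"}},"required":["steps"]}

```bash
mkdir -p pics; cat > h.py <<'E'
import numpy as np, cv2
from scipy.spatial.transform import Rotation as R
from cell import observe, get_image, arm
def ray(im,u,v):
    f=240/np.tan(np.radians(im["vfov"])/2)
    d=np.array([(u-im["cx"])/f,(v-im["cy"])/f,1.])
    a=np.array(im["attitude"],float)
    M=a if a.shape==(3,3) else (R.from_rotvec(a) if a.size==3 else R.from_quat(a)).as_matrix()
    return np.array(im["xyz"]),M@d
def onz(im,u,v,z):
    o,d=ray(im,u,v); return o+d*(z-o[2])/d[2]
def proj(im,p):
    f=240/np.tan(np.radians(im["vfov"])/2)
    M=R.from_rotvec(im["attitude"]).as_matrix()
    c=M.T@(np.array(p)-im["xyz"]); return im["cx"]+f*c[0]/c[2],im["cy"]+f*c[1]/c[2]
E
python3 - <<'E'
from h import *
for n in ["top","side"]:
    im=get_image(n); cv2.imwrite(f"pics/{n}0.png",im["image"][:,:,::-1])
    print(n,{k:v for k,v in im.items() if k!="image"})
print(observe(), arm.tcp_to_grasp)
E
```

```text
top {'vfov': 52.571998797462655, 'cx': 310.5123911491512, 'cy': 244.3552492977867, 'xyz': array([0.43899256, 0.14048107, 1.19720046]), 'attitude': array([-2.18886946,  2.17598885, -0.09747558])}
side {'vfov': 55.28190322886986, 'cx': 319.12789979278284, 'cy': 239.51734529362875, 'xyz': array([ 0.34483872, -0.63704125,  0.56877418]), 'attitude': array([-2.0684139 ,  0.23794832, -0.13644142])}
{'clock': 0.1, 'joints': array([-1.26656254,  0.43512645,  0.02493546,  1.57402745, -0.01160152,
        1.13400789, -0.07508209]), 'dq': array([ 1.14430763e-03, -2.63963687e-03,  1.27587500e-03, -2.06318939e-03,
       -7.24122860e-05,  1.82136042e-03, -8.89340939e-04]), 'joint_efforts': array([ 2.53701590e-03, -6.69115448e+01,  9.87596065e-01, -3.15142179e+01,
       -6.04738249e-02,  3.75140947e-02,  3.66903214e-05]), 'position': array([0.24715575, 0.57353758, 0.22603144]), 'ee_rot': array([-6.34646279e-01, -3.07663904e+00,  2.21989941e-03]), 'force': array([-0.35652647, -0.1608736 ,  0.37873336]), 'ft_torque': array([-0.00472201,  0.01105196,  0.03422751]), 'gripper_force': 0.0, 'width': 1.0014557181669892} 0.0188
```

View pics/top0.png

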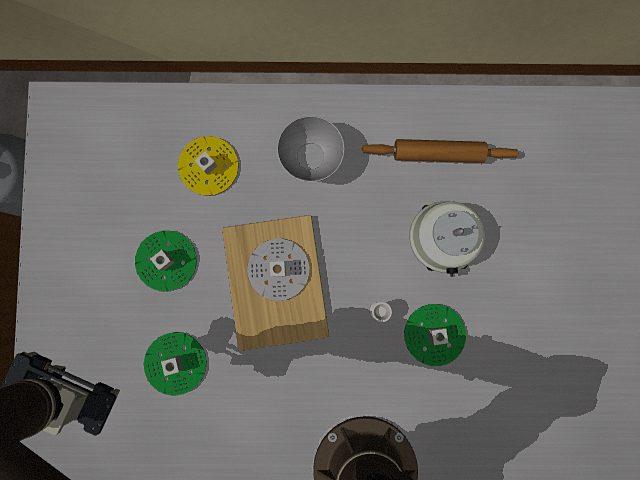

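View pics/side0.png

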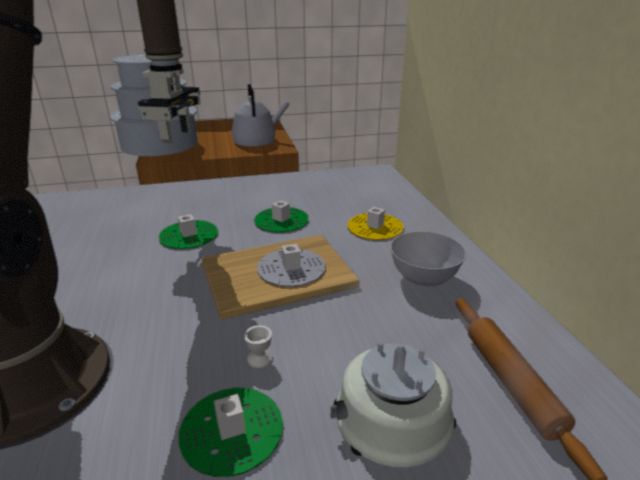

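The grey disc lies on the board at top (279,269), and its hub is at about (277,269). The cutter's drive plate is at about (457,233). The egg cup at (381,312) is clear of the straight path, and the green and yellow discs are look-alikes. Next I'll enlarge both parts.

```bash
python3 - <<'E'
from h import *
im=get_image("top"); I=im["image"][:,:,::-1].copy()
a=cv2.resize(I[229:309,239:319],(400,400),interpolation=cv2.INTER_CUBIC)
b=cv2.resize(I[193:273,410:490],(400,400),interpolation=cv2.INTER_CUBIC)
cv2.imwrite("pics/crop1.png",np.hstack([a,b]))
hsv=cv2.cvtColor(I,cv2.COLOR_BGR2HSV)
m=((hsv[...,1]<60)&(hsv[...,2]>90)).astype(np.uint8)*255
w=np.zeros_like(m); w[229:309,239:319]=m[229:309,239:319]
w=cv2.morphologyEx(w,cv2.MORPH_OPEN,np.ones((3,3)))
c=max(cv2.findContours(w,cv2.RETR_EXTERNAL,2)[0],key=cv2.contourArea)
hull=cv2.convexHull(c); e=cv2.fitEllipse(hull); print(e)
print("disc plate z .027",onz(im,*e[0],.027), "diam px 150mm:", .15*243/np.tan(np.radians(im['vfov']/2))/1.17)
E
```

```text
((277.95086669921875, 269.11737060546875), (61.742637634277344, 61.963890075683594), 52.07960891723633)
disc plate z .027 [0.47559926 0.2108744  0.027     ] diam px 150mm: 63.07381512117195
```

View pics/crop1.png

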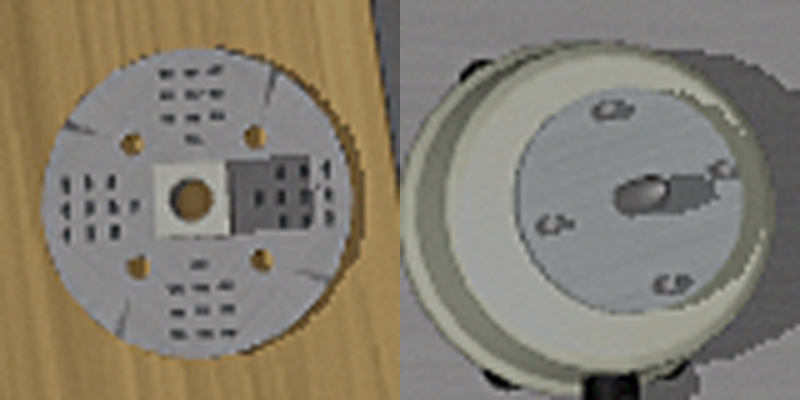

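The left crop shows the four holes at (132,143), (255,136), (262,260) and (138,266), with the hub top centred at (191,199). The right crop shows the stud tops near (612,108), (552,222), (672,286) and (722,168), the plate centre near (630,200) and the pin tip near (655,187).

```bash
python3 - <<'E'
from h import *
im=get_image("top")
H=np.array([onz(im,239+u/5,229+v/5,.027)[:2] for u,v in [(132,143),(255,136),(262,260),(138,266)]])
c=H.mean(0); print("holes c",c, np.linalg.norm(H-c,axis=1), np.degrees(np.arctan2(*(H-c).T[::-1]))%90-45)
print("hubtop",onz(im,239+191/5,229+199/5,.07))
S=np.array([onz(im,410+u/5,193+v/5,.105)[:2] for u,v in [(212,108),(152,222),(272,286),(322,168)]])
c=S.mean(0); print("studs c",c, np.linalg.norm(S-c,axis=1), np.degrees(np.arctan2(*(S-c).T[::-1]))%90-45)
print("pin",onz(im,410+258/5,193+186/5,.137))
I=im["image"]; hsv=cv2.cvtColor(I,cv2.COLOR_RGB2HSV)
# drive plate: bluish grey
m=((I[...,2].astype(int)-I[...,0]>3)).astype(np.uint8)*255
w=np.zeros_like(m); w[205:262,505-100:485]=m[205:262,405:485]; w[:, :428]=0
w=cv2.morphologyEx(w,cv2.MORPH_OPEN,np.ones((3,3)))
k=max(cv2.findContours(w,cv2.RETR_EXTERNAL,2)[0],key=cv2.contourArea)
print(cv2.boundingRect(k),(e:=cv2.fitEllipse(cv2.convexHull(k))),onz(im,*e[0],.095))
o=observe(); M=R.from_rotvec(o["ee_rot"]).as_matrix(); print("tool y yaw",np.degrees(np.arctan2(M[1,1],M[0,1])),M.round(3))
w=get_image("wrist"); print({k:v for k,v in w.items() if k!="image"})
E
```

```text
holes c [0.47534844 0.2099067 ] [0.04201902 0.04199064 0.04228367 0.04187338] [3.57171995 3.68329317 3.41239964 3.32170787]
hubtop [0.47497871 0.21003491 0.07      ]
studs c [ 0.55915047 -0.20028768] [0.0417453  0.04171886 0.04315514 0.03989885] [-28.66271619 -28.06718977 -26.19442476 -26.07207941]
pin [ 0.56004056 -0.19854154  0.137     ]Traceback (most recent call last):
  File "<stdin>", line 15, in <module>
cv2.error: OpenCV(4.12.0) /io/opencv/modules/imgproc/src/shapedescr.cpp:361: error: (-201:Incorrect size of input array) There should be at least 5 points to fit the ellipse in function 'fitEllipseNoDirect'
```

drive_tool:
  steps:
    - [0,10,-15,-3,-0.06]
    - [0,15,-24,-5,-0.08]
    - [0,15,-24,-5,-0.08]
    - [0,15,-24,-5,-0.08]
    - [0,15,-24,-5,-0.08]
    - [0,15,-24,-5,-0.08]
    - [0,15,-24,-5,-0.08]
    - [0,15,-24,-5,-0.08]
    - [0,15,-24,-5,-0.08]
    - [0,15,-24,-5,-0.08]
    - [0,15,-24,-5,-0.08]
    - [0,15,-24,-5,-0.08]
    - [0,15,-24,-5,-0.08]
    - [0,15,-24,-5,-0.08]
    - [0,15,-24,-5,-0.003]
    - [0,8,-12,-4,0]
    - [0,0,0,0,0]
    - [0,0,0,0,0]
    - [0,0,0,0,0]

```text
clock: 1.78
position: [0.4748, 0.212, 0.1498]
ee_rot: [-2.151, -2.289, -0.0]
force: [-0.4, -0.2, -0.2]
width: 1.002
gripper_force: 0.0
```

```bash
python3 - <<'E'
from h import *
o=observe(); M=R.from_rotvec(o["ee_rot"]).as_matrix(); print(o["position"],"tool y yaw",np.degrees(np.arctan2(M[1,1],M[0,1])),o["clock"],o["force"],M.round(3))
w=get_image("wrist"); print({k:v for k,v in w.items() if k!="image"}); cv2.imwrite("pics/w1.png",w["image"][:,:,::-1]); print(proj(w,[.475,.210,.07]))
E
```

```text
[0.47480547 0.21198812 0.14975687] tool y yaw 3.54600757072443 1.7833 [-0.41347176 -0.24933904 -0.18333084] [[-0.062  0.998 -0.   ]
 [ 0.998  0.062  0.   ]
 [ 0.    -0.    -1.   ]]
{'vfov': 67.96803459663137, 'cx': 313.31345160324867, 'cy': 239.26394709709783, 'xyz': array([0.47054631, 0.28838686, 0.30679387]), 'attitude': array([2.85102699, 0.08711464, 0.01250677])}
(np.float64(312.8723318259699), np.float64(250.239703934961))
```

View pics/w1.png

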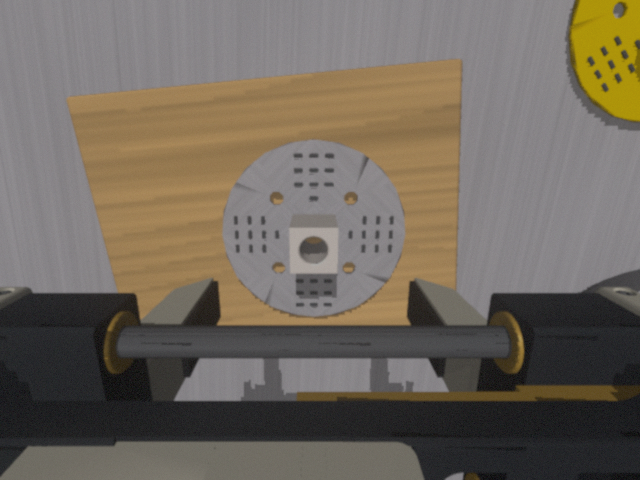

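The hub top is centred at (313,250), within a pixel of the predicted (312.9,250.2), and its flats are square to the fingers. Going down to grip.

drive_tool:
  steps:
    - [0,0,-2,-17,0]
    - [0,0,0,-20,0]
    - [0,0,0,-20,0]
    - [0,0,0,-20,0]
    - [0,0,0,-18,0]
    - [0,0,0,-12,0]
    - [0,0,0,-7,0]
    - [0,0,0,-2.5,0]
    - [0,0,0,0,0]
    - [0,0,0,0,0]
    - [0.7,0,0,0,0]
    - [1,0,0,0,0]
    - [1,0,0,0,0]
    - [1,0,0,0,0]
    - [1,0,0,0,0]
    - [1,0,0,0,0]
    - [1,0,0,0,0]
    - [1,0,0,0,0]
    - [1,0,0,0,0]
    - [1,0,0,0,0]
  grip_force: 30

```text
clock: 3.5
position: [0.4752, 0.209, 0.0332]
ee_rot: [-2.153, -2.288, 0.0]
force: [-0.1, -0.2, -0.1]
width: 0.369
gripper_force: 30.0
```

drive_tool:
  steps:
    - [1,0,0,4,0]
    - [1,0,0,8,0]
    - [1,0,0,14,0]
    - [1,0,0,20,0]
    - [1,0,0,22,0]
    - [1,0,0,22,0]
    - [1,0,0,22,0]
    - [1,0,0,20,0]
    - [1,0,0,14,0]
    - [1,0,0,8,0]
    - [1,0,0,0,0]
    - [1,0,0,0,0]
    - [1,0,0,0,0]

```text
clock: 4.58
position: [0.4746, 0.2088, 0.1863]
ee_rot: [-2.152, -2.288, 0.002]
force: [-0.7, -0.3, -2.4]
width: 0.371
gripper_force: 30.0
```

```bash
python3 - <<'E'
from h import *
o=observe(); print(o["position"],o["force"],o["width"],o["ft_torque"])
E
```

```text
[0.47461569 0.20875756 0.18634081] [-0.65548506 -0.3496503  -2.44108806] 0.370593206504563 [-0.06264237  0.0779838  -0.0618373 ]
```

```bash
python3 - <<'E'
from h import *
I=cv2.imread("pics/side0.png"); 
a=cv2.resize(I[330:410,350:450],(750,600),interpolation=cv2.INTER_CUBIC)
cv2.imwrite("pics/crop2.png",a)
E
```

```text
(no output)
```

View pics/crop2.png

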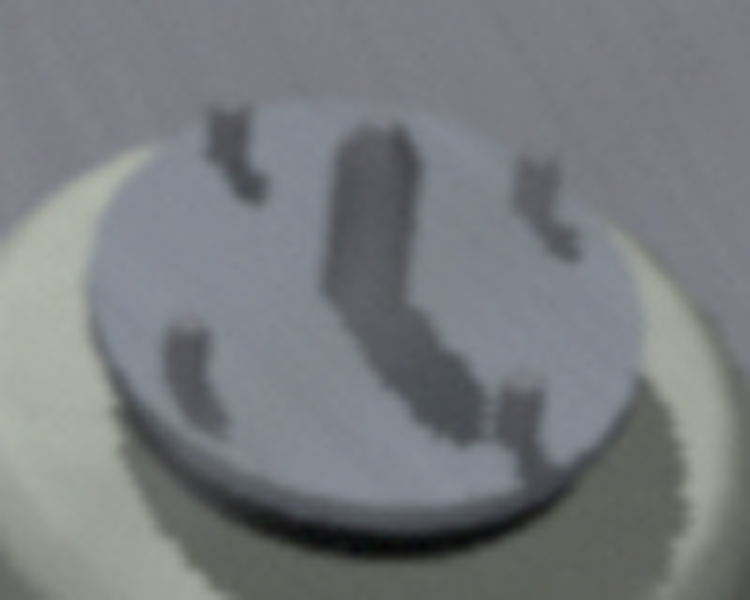

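The drive plate spans crop columns 90–645 and rows 100–505. The stud tops are at (232,108), (540,160), (524,380) and (187,325), and the pin tip is near (378,125).

```bash
python3 - <<'E'
from h import *
im=get_image("side"); f=lambda u,v,z:onz(im,350+(u+.5)/7.5-.5,330+(v+.5)/7.5-.5,z)[:2]
S=np.array([f(u,v,.109) for u,v in [(232,108),(540,160),(524,380),(187,325)]])
c=S.mean(0); print("studs c",c, np.linalg.norm(S-c,axis=1), np.degrees(np.arctan2(*(S-c).T[::-1]))%90-45)
print("pin",f(378,125,.137),"plate",f(367,303,.095))
t=get_image("top"); I=cv2.imread("pics/top0.png")
g=lambda u,v,z:onz(t,410+(u+.5)/5-.5,193+(v+.5)/5-.5,z)[:2]
S=np.array([g(u,v,.109) for u,v in [(218,104),(158,220),(278,282),(326,165)]])
c=S.mean(0); print("studs top c",c, np.linalg.norm(S-c,axis=1), np.degrees(np.arctan2(*(S-c).T[::-1]))%90-45)
print("plate",g((115+345)/2,(87+313)/2,.095),"drum base edges see")
E
```

```text
studs c [ 0.55938289 -0.19870633] [0.04148929 0.04135289 0.04119344 0.04217008] [-26.8959068  -27.75159014 -25.75441707 -27.3219154 ]
pin [ 0.55852278 -0.19869914] plate [ 0.55915729 -0.20095593]
studs top c [ 0.5611041  -0.20066941] [0.04187137 0.04153851 0.04276506 0.03907954] [-29.1102661  -27.23155708 -25.76209292 -25.90880468]
plate [ 0.55922996 -0.19811826] drum base edges see
```

drive_tool:
  steps:
    - [1,3,-15,0,0]
    - [1,6,-29,0,-0.03]
    - [1,6,-29,0,-0.03]
    - [1,6,-29,0,-0.03]
    - [1,6,-29,0,-0.03]
    - [1,6,-29,0,-0.03]
    - [1,6,-29,0,-0.03]
    - [1,6,-29,0,-0.03]
    - [1,6,-29,0,-0.03]
    - [1,6,-29,0,-0.03]
    - [1,6,-29,0,-0.03]
    - [1,6,-29,0,-0.03]
    - [1,6,-29,0,-0.03]
    - [1,6,-29,0,-0.03]
    - [1,3.5,-16.5,0,0]
    - [1,0,0,0,0]
    - [1,0,0,0,0]
    - [1,0,0,0,0]

```text
clock: 6.18
position: [0.5595, -0.1986, 0.1864]
ee_rot: [-2.554, -1.827, 0.001]
force: [-0.4, 0.6, -2.2]
width: 0.373
gripper_force: 30.0
```

```bash
python3 - <<'E'
from h import *
o=observe(); M=R.from_rotvec(o["ee_rot"]).as_matrix(); print(o["position"],np.degrees(np.arctan2(M[1,1],M[0,1])),o["force"],o["ft_torque"],o["width"],o["joints"])
im=get_image("side"); cv2.imwrite("pics/s2.png",im["image"][200:440,280:600,::-1].repeat(2,0).repeat(2,1))
E
```

```text
[ 0.55946306 -0.19858057  0.18637066] -18.82697631753522 [-0.36544105  0.61639062 -2.17684455] [-0.05465249  0.12151379  0.03360201] 0.37264236911954834 [-0.14906079  0.45705727  0.5746126   1.73679786 -0.28330583  1.03313124
  0.19713828]
```

View pics/s2.png

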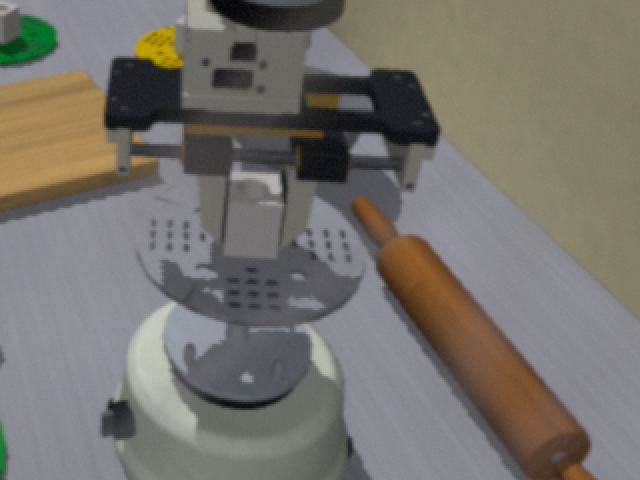

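The disc is level above the pin, with its hub squarely between the pads. Lowering over the pin and watching the side forces.

drive_tool:
  steps:
    - [1,0,-0.7,-8,0]
    - [1,0,0,-12,0]
    - [1,0,0,-10,0]
    - [1,0,0,-6,0]
    - [1,0,0,-5,0]
    - [1,0,0,-5,0]
    - [1,0,0,-5,0]
    - [1,0,0,-4,0]
    - [1,0,0,0,0]
    - [1,0,0,0,0]

```text
clock: 7.07
position: [0.5598, -0.2002, 0.1322]
ee_rot: [-2.555, -1.827, 0.0]
force: [-0.5, 0.2, -2.4]
width: 0.366
gripper_force: 30.0
```

drive_tool:
  steps:
    - [1,0,0,-3,0]
    - [1,0,0,-3,0]
    - [1,0,0,-2,0]
    - [1,0,0,-1,0]
    - [1,0,0,-1,0]
    - [1,0,0,-1,0]
    - [1,0,0,0,0]
    - [1,0,0,0,0]

```text
clock: 7.73
position: [0.5598, -0.2002, 0.1212]
ee_rot: [2.555, 1.828, -0.0]
force: [-0.6, 0.4, -2.8]
width: 0.369
gripper_force: 30.0
```

drive_tool:
  steps:
    - [1,0,0,-0.5,0]
    - [1,0,0,-0.5,0]
    - [1,0,0,-0.5,0]
    - [1,0,0,0,0]
    - [1,0,0,0,0]
    - [1,0,0,0,0]

```text
clock: 8.23
position: [0.5599, -0.2002, 0.12]
ee_rot: [2.555, 1.827, 0.001]
force: [-0.1, -0.1, 1.2]
width: 0.372
gripper_force: 30.0
```

The disc is resting lightly on the stud tips at about 3.6 N, at the predicted height. Turning towards alignment.

drive_tool:
  steps:
    - [1,0,0,0,-0.02]
    - [1,0,0,0,-0.02]
    - [1,0,0,0,-0.02]
    - [1,0,0,0,-0.02]
    - [1,0,0,0,-0.02]
    - [1,0,0,0,0]

```text
clock: 8.73
position: [0.5598, -0.2002, 0.1196]
ee_rot: [2.645, 1.695, -0.0]
force: [0.7, -0.6, -1.1]
width: 0.367
gripper_force: 30.0
```

drive_tool:
  steps:
    - [1,0,0,0,-0.02]
    - [1,0,0,0,-0.01]
    - [1,0,0,0,0]
    - [1,0,0,0,0]

```text
clock: 9.07
position: [0.5596, -0.2, 0.1195]
ee_rot: [-2.668, -1.658, 0.001]
force: [0.6, -0.0, -3.2]
width: 0.367
gripper_force: 30.0
```

The contact force has gone, so the holes have found the studs. Lowering gently.

drive_tool:
  steps:
    - [1,0,0,0,-0.01]
    - [1,0,0,-1,0]
    - [1,0,0,-1,0]
    - [1,0,0,-1,0]
    - [1,0,0,0,0]
    - [1,0,0,0,0]

```text
clock: 9.57
position: [0.5597, -0.2002, 0.1166]
ee_rot: [-2.677, -1.644, 0.0]
force: [0.3, 0.6, -3.5]
width: 0.365
gripper_force: 30.0
```

```bash
python3 - <<'E'
from h import *
o=observe(); print(o["position"],o["force"],o["ft_torque"],o["width"])
E
```

```text
[ 0.55968819 -0.2001598   0.11659454] [ 0.29945555  0.61127244 -3.47815299] [-0.08058624  0.2300453   0.03003035] 0.3650666329934277
```

drive_tool:
  steps:
    - [1,0,0,-1,0]
    - [1,0,0,-1,0]
    - [1,0,0,-1,0]
    - [1,0,0,-1,0]
    - [1,0,0,-1,0]
    - [1,0,0,-1,0]
    - [1,0,0,-1,0]
    - [1,0,0,0,0]
    - [1,0,0,0,0]

```text
clock: 10.32
position: [0.5597, -0.2002, 0.1096]
ee_rot: [-2.677, -1.644, 0.0]
force: [-1.2, 0.4, -3.6]
width: 0.369
gripper_force: 30.0
```

drive_tool:
  steps:
    - [1,0,0,-0.5,0]
    - [1,0,0,-0.5,0]
    - [1,0,0,-0.5,0]
    - [1,0,0,0,0]
    - [1,0,0,0,0]
    - [1,0,0,0,0]

```text
clock: 10.82
position: [0.5597, -0.2002, 0.1083]
ee_rot: [-2.677, -1.644, 0.0]
force: [-2.8, 1.4, -1.6]
width: 0.37
gripper_force: 30.0
```

drive_tool:
  steps:
    - [1,0,0,-0.5,0]
    - [1,0,0,0,0]
    - [1,0,0,0,0]

```text
clock: 11.07
position: [0.5597, -0.2002, 0.1078]
ee_rot: [-2.677, -1.644, 0.0]
force: [-4.1, 1.9, 1.1]
width: 0.369
gripper_force: 30.0
```

The hub touches the drive plate at the predicted home height. Releasing and rising straight up.

drive_tool:
  steps:
    - [0.5,0,0,0,0]
    - [0.3,0,0,0,0]
    - [0,0,0,0,0]
    - [0,0,0,0,0]
    - [0,0,0,0,0]
    - [0,0,0,0,0]
    - [0,0,0,0,0]
    - [0,0,0,5,0]
    - [0,0,0,10,0]
    - [0,0,0,15,0]
    - [0,0,0,20,0]
    - [0,0,0,20,0]
    - [0,0,0,20,0]
    - [0,0,10,20,0]
    - [0,-10,25,10,0]
    - [0,-10,30,0,0]
    - [0,-10,30,0,0]
    - [0,0,25,0,0]
    - [0,0,0,0,0]
    - [0,0,0,0,0]

```text
clock: 12.73
position: [0.5301, -0.0786, 0.2287]
ee_rot: [2.674, 1.649, 0.002]
force: [0.1, -1.0, -0.2]
width: 1.003
gripper_force: 0.0
```

```bash
python3 - <<'E'
from h import *
o=observe(); print(o["position"],o["force"],o["width"],o["clock"])
im=get_image("side"); t=get_image("top")
a=cv2.resize(im["image"][310:430,320:480,::-1],(400,300),interpolation=cv2.INTER_CUBIC)
b=cv2.resize(t["image"][180:285,390:530,::-1],(400,300),interpolation=cv2.INTER_CUBIC)
cv2.imwrite("pics/end.png",np.hstack([a,b]))
for z,n in [(.145,"top if home"),(.157,"if on studs")]: print(n,"side",[(p-np.array([320,310]))*2.5 for p in [proj(im,[.5594,-.1998,z])]],"top",[(np.array(proj(t,[.5594,-.1998,z]))-[390,180])*2.857])
E
```

```text
[ 0.53009247 -0.07861732  0.22865827] [ 0.07889373 -0.97676456 -0.1588108 ] 1.0031947139888329 12.7333
top if home side [array([203.43501098,  80.46602207])] top [array([209.53882859, 143.09815921])]
if on studs side [array([205.33492719,  63.36795656])] top [array([214.62812189, 141.32377325])]
```

View pics/end.png

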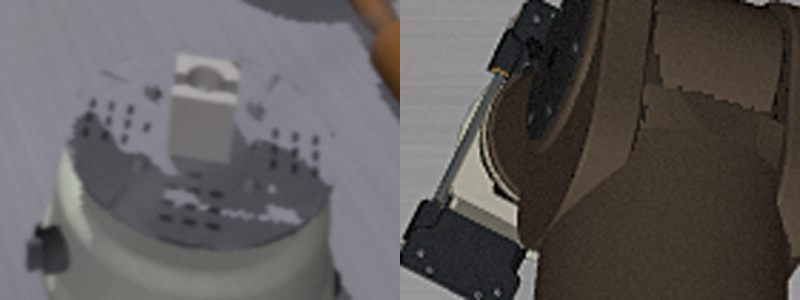

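The left crop shows the hub top at (205,77). That matches fully home (row 80) rather than riding on the studs (row 63), and stud tips stand up through the holes at (152,93) and (257,105). The arm is clear of everything.

```bash
python3 -c "
from cell import arm
print(arm.sign_off())"
```

```text
the job is handed in; nothing more can be done
None
```

The grating disc is fully home on the cutter's drive plate with its holes over the studs; the gripper is open and clear, the bowl, egg cup and rolling pin were left untouched, and the job was handed in at about 13 s.

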